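Set the throwing gauge to the model pot

TASK

Reset the throwing gauge to the model pot that stands on the banding wheel: unlock its post by twisting the hexagonal grip anticlockwise until it slides freely, lower it under control until the pointer only just touches the pot's rim, and twist the grip back clockwise, home to its stop, so that the post stays locked at that height by itself. The pot is soft, unfired clay: touch it gently, do not let the post drop or lean on it, and do not shift the pot or the tools and pots around it.

Things in the scene. Friction and masses are not known exactly. Their poses are not given: they have to be found in the camera images.
- gauge: The throwing gauge: dark round cast-iron base 120 mm across, bolted to the table; upright aluminium outer tube 34 mm thick, its dark collar ending 132 mm above the table. A steel post 22 mm thick telescopes out of its top. Origin: centre of the base's underside, on the post's axis; z up; the pointer points along -y, the thin guide rod stands at +y, 34 mm off the axis.
- grip (a point): Centre of the black hexagonal grip on top of the post, on the post's axis: 44 mm across flats, 51 over corners, 40 mm high (a 5 mm cap on top). Its x axis is square to one pair of flats; it turns with the post. Below it 13 mm of bare post, then a dark ring (46 mm across) that carries pointer and guide rod; the ring rises and sinks with the post but does not turn.
- post_twist (a joint): Turn of post and grip, rad, anticlockwise from above positive: 0 locked, at the tight stop; 2.5 loose stop. A cam wedges the post in the tube, harder nearer 0: at 1.1 it holds about 18 N, at 1.8 just its own weight; from 2.0 it slips, from 2.2 it is free. Usually needs more than one grasp. Turning takes up to 0.3 N m; it stays at the angle where it is left.
- post_height (a joint): How far the post is drawn out, m, 0 to 0.09, up positive. Grip, ring and pointer all rise and sink with it. Post and carried parts weigh 0.3 to 0.45 kg; when loose they fall unless held. Even when wedged, the pull of opening fingers (10 to 30 N) can shift the post by up to a millimetre; while it is being turned, the hand can still nudge it up or down.
- tip (a point): Lowest point of the pointer's rubber-sleeved end (sleeve 10 mm thick, 33 mm long), where it crosses the pot's rim, 128 mm from the post's axis; 50 mm below the grip's centre. The sleeve goes on 19 mm beyond it.
- pointer: The pointer: a level steel rod 83 mm long with the rubber sleeve, on the arm of the ring. It is sprung: pushed up at the tip it gives about 1 mm for each 0.6 N. Origin at its sprung root, 64 mm from the post's axis; it runs along -y.
- rim (a point): Centre of the mouth of the model pot, level with its rim. The pot is an open cup of raw clay 100 mm high, 92 mm across the rim, wall 5 mm, about 0.4 kg, loose.
- pot: The model pot, the only one on the wheel. Origin: centre of its underside.
- wheel: The banding wheel: a dark cast-iron turntable 170 mm across on a low pedestal, fixed. The top of its disc, on which the pot stands, is 75 mm above this origin (53 to 75 mm above the table).
- rib: Bystander: flat wooden rib 140 x 50 x 7 mm, lying.
- loop_tool: Bystander: trimming tool with wooden handle and steel loop, 170 mm, lying.
- calipers: Bystander: wooden outside calipers 140 x 98 mm, lying.
- cup0: Bystander: taller raw-clay cup (140 mm) on the ware board.
- cup1: Bystander: taller raw-clay cup (140 mm) on the ware board.
- water_cup: Bystander: small white cup 70 mm high near the wheel.
- bowl: Bystander: dry clay bowl 150 mm across, 68 mm high.
Not all that is in view belongs to the job. Leave any orange look-alike of the gauge alone.

How it is judged:
By the outcome, as a careful person would: the job done as asked, in the order asked, and still so for the second after the job is handed in, with the robot touching nothing.
It also fails if it takes over 64 s, if anything falls off the work surface, if the arm or the gripper's body presses on something with over 40 N, if the wrist force passes 120 N, or if a joint passes its speed limit or range.

ROBOT

A 6-joint arm with a two-finger parallel gripper is mounted at the origin on the work surface. World frame = base frame: x ahead of the robot, y to its left, z up, the work surface at z = 0. Lengths are in mm, angles in rad, forces in N, time in s.
With the tool pointing down it reaches from about 275 to 1000 mm from the base axis. Payload 8.4 kg.
Tool frame: the origin (TCP) lies midway between the tips of the shut fingers; the grasp point (between the pads) lies 19 mm behind it; z points along the fingers, y is the line along which they close (so a half turn about z gives the same grasp; the last joint's range is limited). The gripper opens to 85 mm and grips with 20 to 120 N. Pads are 22 mm wide; open, the fingers measure 114 mm over their backs; the gripper's body (76 mm by 85 mm) begins 54 mm behind the grasp point. The pads swing forward as they close: fully open they stand 13 mm farther back than shut.
Start: joints at [-1.234, 0.353, 1.633, -0, 1.155, -0.002], TCP at [207.721, -589.474, 231.281] pointing down, gripper open.
Joint ranges: [-2.63, 2.63], [-0.92, 2.1], [0.06, 2.66], [-1.3, 4.44], [0, 2.69], [-3.02, 3.02]. Speed limits (rad/s): [2.22, 2.22, 2.79, 3.14, 3.14, 3.14].

INTERFACE

Orientations are given as [roll, pitch, yaw] about the fixed x, y, z axes, in that order (R = Rz(yaw) Ry(pitch) Rx(roll)).
In Python, from rig import telemetry, optics, r gives the robot as it stands.
- The arm moves only by the tool play_rows, never from a script. Its arguments are lists of equal length, an entry for each row: "dp": the shift along the tool's x, y, z in units of 40 mm (1.0 is 40 mm), a list of three; "rot": the turn, a rotation vector about the tool's x, y, z in units of 6 degrees (1.0 is 6 degrees), a list of three. In form: {"dp": [[tx, ty, tz], ...], "rot": [[ax, ay, az], ...]}. A call has 1 to 5 rows; each row is the pose to reach, as a shift and turn from the pose commanded when the call began, along the tool's axes at that moment; what a row does not reach only later rows make up. A row lasts 1/12 s, in which the tool goes at most 41.7 mm and 7.16 degrees, less where a joint would pass 70% of its speed; a pose out of reach is approached as far as the arm can. A call with a gripper value outside its range is refused whole. "fingers" is the opening, from 0 (shut) to 1 (fully open), set as the call begins (left out, the last holds). The fingers move at their own pace and stop on an object; "grip_force" is the grip in N (left out, the last holds). Time passes only in rows, so rows that repeat a pose let the fingers close. It gives the time, the measured TCP pose, the force, the opening and the grip force at its end, in the units of the state.
- telemetry.sense(): the state, without advancing time (a new reading comes with each control period).
- optics.grab_frame(name): name is "scene" or "top"; returns a dict with "color" (420x560x3 uint8, red, green, blue), "mtx" (3x3 intrinsics, pixels), "R" (3x3) and "t" (3): a world point X has camera coordinates R X + t. Camera axes: x right, y down, z forward; pixel columns grow to the right and rows downward; lengths in mm; the calibration is good to about 2 mm. A picture is of the moment at which its call begins. There is no depth.
- r.sign_off(): hands the job in; it is judged then, once.
The state is a dict: "clock": time; "qpos": joint angles; "qvel": joint speeds; "joint_efforts": joint torques, N m; "eef_pos": TCP position; "tcp_rot": TCP orientation; "contact_force": force on the tool from outside, world axes, zero at the start; "wrist_torque": the same for the moment, N m; "opening": opening from 0.0 (shut) to 1.0 (fully open); "grasp_force": force on a finger pad.
Only numpy, scipy, OpenCV 4.12 (cv2) and the standard library are available. Lean on these libraries where they do the work, as an engineer would, in place of code of your own. Each camera call takes 0.05 s, during which the arm holds its last target. There are 200 camera calls.

## Working session

There is one attempt and no reset: what is moved stays moved. The work goes in short steps, Python scripts to look and compute and a tool call to move; the robot and the scene stay as the last step left them, time stands still between calls to the robot, and variables do not carry over. Pictures are saved under pics/ and viewed, at most 10 in all, crops included, and the job is handed in when it is done.

Besides the shell and the picture viewer there is one more tool, called after "Call:" as name(argument=value, ...) on one line, values as JSON. play_rows: Moves the arm, as the interface text tells. Its arguments: {"type":"object","properties":{"dp":{"type":"array"},"rot":{"type":"array"},"fingers":{"type":"number"},"grip_force":{"type":"number"}},"required":["dp","rot"]}

```bash
mkdir -p pics; cat > h.py <<'E'
import numpy as np,cv2
from rig import telemetry,optics,r
def grab(n,fn=None):
    f=optics.grab_frame(n)
    if fn: cv2.imwrite('pics/'+fn,f['color'][:,:,::-1])
    return f
def proj(f,X):
    c=np.asarray(f['R'])@np.asarray(X,float)+np.asarray(f['t']).ravel(); p=np.asarray(f['mtx'])@c; return p[:2]/p[2]
def onz(f,uv,z):
    R=np.asarray(f['R']);t=np.asarray(f['t']).ravel()
    d=R.T@np.linalg.solve(np.asarray(f['mtx']),[uv[0],uv[1],1]);o=-R.T@t
    return o+d*(z-o[2])/d[2]
E
python3 - <<'E'
from h import *
for n in('scene','top'):
    f=grab(n,n+'0.png');print(n,f['mtx'],-np.asarray(f['R']).T@np.asarray(f['t']).ravel())
    print(f['R'])
    np.savez(n+'0.npz',**f)
print(telemetry.sense())
E
```

```text
scene [[395.19642394   0.         285.57352997]
 [  0.         395.19642394 214.78532595]
 [  0.           0.           1.        ]] [1.50996979e+03 7.35431966e-01 8.19042241e+02]
[[-8.61436146e-04  9.99788754e-01 -2.05354658e-02]
 [ 5.46122965e-01 -1.67323155e-02 -8.37537902e-01]
 [-8.37704581e-01 -1.19363749e-02 -5.45993184e-01]]
top [[528.37203102   0.         273.22084445]
 [  0.         528.37203102 215.2000359 ]
 [  0.           0.           1.        ]] [2.69266734e+02 1.11086442e+00 1.66749826e+03]
[[ 0.00907431 -0.99995817 -0.0011493 ]
 [-0.98909491 -0.00880675 -0.14701598]
 [ 0.1469997   0.00247083 -0.98913345]]
{'clock': 0.1, 'qpos': array([-1.23444203e+00,  3.53587346e-01,  1.63405743e+00,  6.36956802e-06,
        1.15520642e+00, -2.39368153e-03]), 'qvel': array([ 0.00124131, -0.00127505, -0.00193556,  0.00076153, -0.0023634 ,
       -0.00077108]), 'joint_efforts': array([-3.80449865e-04, -6.06355619e+01, -3.42817461e+01, -2.09575574e-04,
        3.85384497e-03,  6.66762560e-06]), 'eef_pos': array([ 207.55563715, -589.07542458,  230.63247277]), 'tcp_rot': array([-3.14033412e+00, -8.83667855e-06,  3.38745393e-01]), 'contact_force': array([ 0.26936559, -0.52908042,  0.39057369]), 'wrist_torque': array([-0.00173995, -0.02572226, -0.02410331]), 'grasp_force': 0.0, 'opening': 0.9963167374743943}
```

View pics/scene0.png

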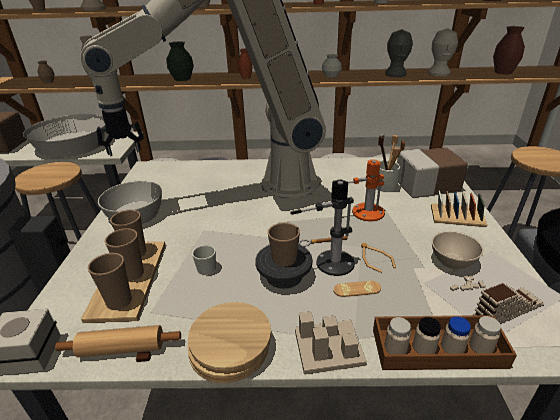

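View pics/top0.png

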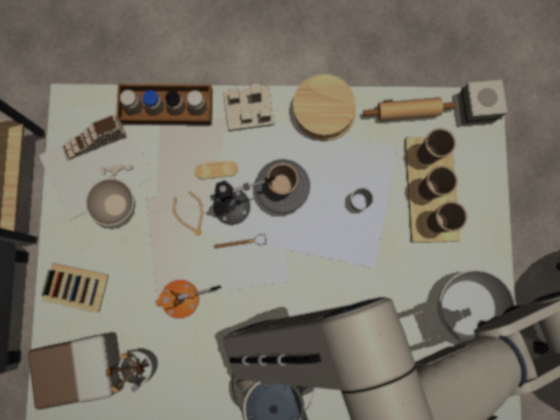

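Scene: the gauge has its base at about (337,263) and its black grip at (340,190), with the pot at (284,240). In the top view the grip is at about (224,190) and the pot rim at (283,180). I'll zoom in on both.

```bash
python3 - <<'E'
from h import *
a=cv2.imread('pics/scene0.png')[165:295,240:370];b=cv2.imread('pics/top0.png')[150:240,190:320]
a=cv2.resize(a,(390,390),interpolation=cv2.INTER_CUBIC); 
b=cv2.resize(b,None,fx=3,fy=3,interpolation=cv2.INTER_CUBIC)
c=np.zeros((390,790,3),np.uint8);c[:,:390]=a;c[:270,400:]=b;cv2.imwrite('pics/z.png',c)
E
```

```text
(no output)
```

View pics/z.png

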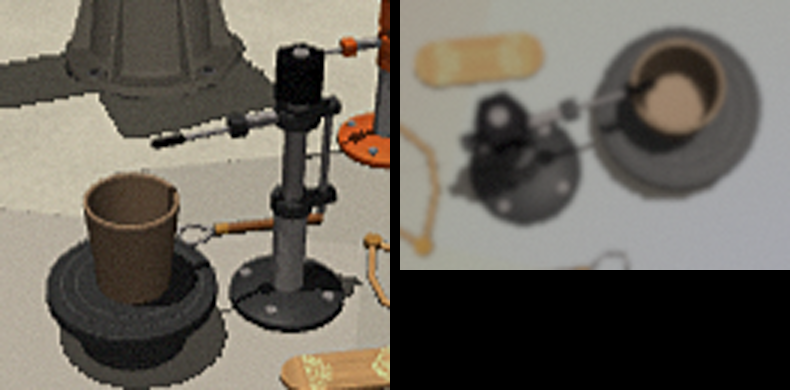

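```bash
cat >> h.py <<'E'
def tri(fs,uvs):
    from scipy.optimize import least_squares
    return least_squares(lambda X:np.concatenate([proj(f,X)-u for f,u in zip(fs,uvs)]),[600,0,150])
E
python3 - <<'E'
from h import *
s=dict(np.load('scene0.npz'));t=dict(np.load('top0.npz'))
def sp(x,y):return np.array([x/3+240-.33,y/3+165-.33])
def tp(x,y):return np.array([(x-400)/3+190-.33,y/3+150-.33])
for n,a,b in [('captop',sp(299,50),tp(499,115)),('rim',sp(131,201),tp(678,87)),('sleeve end',sp(152,144),tp(655,87)),('clamp block',sp(237,124),tp(569,109)),('base',sp(287,291),tp(526,170))]:
    q=tri([s,t],[a,b]);print(n,q.x.round(1),q.fun.round(2))
print('base@10',onz(s,sp(287,291),10),onz(t,tp(526,170),10))
print('rim@175',onz(s,sp(131,201),175),onz(t,tp(678,87),175))
for f,p in((s,sp),(t,tp)):
    pass
E
```

```text
captop [544.4 138.3 297.1] [ 0.18 -0.01  0.18  0.02]
rim [599.3 -20.2 168.6] [-0.15  0.   -0.15  0.  ]
sleeve end [586.9   1.3 224.1] [ 0.12 -0.    0.12  0.  ]
clamp block [564.1  81.  230.2] [-0.02  0.   -0.02 -0.  ]
base [543.3 139.3   8.7] [-0.48  0.03 -0.48 -0.04]
base@10 [544.74640942 140.54752557  10.        ] [542.90994103 137.62270922  10.        ]
rim@175 [608.26420449 -19.53848566 175.        ] [597.86284601 -20.49513286 175.        ]
```

```bash
python3 - <<'E'
from h import *
s=dict(np.load('scene0.npz'));t=dict(np.load('top0.npz'))
C=np.array([544.2,138.4])
ims=[]
for f,ctr in((t,(223,190)),(s,(340,190))):
    im=f['color'][:,:,::-1].copy();x0,y0=ctr[0]-16,ctr[1]-16
    g=im[y0:y0+32,x0:x0+32];g=np.clip(g.astype(float)*1.6+25,0,255).astype(np.uint8)
    ims.append(cv2.resize(g,(384,384),interpolation=cv2.INTER_CUBIC))
cv2.imwrite('pics/g.png',np.hstack(ims))
# fit: dark mask vs projected hex prism in top view
for z in (297,):
  for f,nm,box in((t,'top',(208,174,232,200)),(s,'scene',(325,175,356,205))):
    g=f['color'].astype(int).max(2);x0,y0,x1,y1=box
    K=8
    big=cv2.resize(g[y0:y1,x0:x1].astype(np.float32),None,fx=K,fy=K,interpolation=cv2.INTER_CUBIC)
    res=[]
    for th in range(0,60,3):
      best=(-1e9,)
      for dx in range(-4,5,1):
       for dy in range(-4,5,1):
        pts=[]
        for zz in(z,z-40):
          for k in range(6):
            a=np.radians(th+30+60*k);pts.append(proj(f,[C[0]+dx+25.4*np.cos(a),C[1]+dy+25.4*np.sin(a),zz]))
        p=((np.array(pts)-[x0,y0]+.5)*K).astype(np.float32)
        h=cv2.convexHull(p)
        def mask(s):
            c=h.mean(0);m=np.zeros(big.shape,np.uint8);cv2.fillConvexPoly(m,np.round(c+(h-c)*s).astype(int),1);return m
        m=mask(1.0);i=m&(1-mask(.85));o=mask(1.15)&(1-m)
        sc=big[o>0].mean()-big[i>0].mean()
        best=max(best,(sc,dx,dy))
      res.append((round(float(best[0]),1),best[1],best[2],th))
    print(nm,sorted(res)[::-1][:7], sorted(res)[0])
E
```

```text
top [(56.5, -3, 0, 18), (56.4, -3, 0, 9), (56.2, -4, 0, 15), (55.9, -2, 0, 6), (55.6, -3, 0, 12), (54.9, -3, -1, 0), (54.5, -4, 1, 21)] (49.4, -4, 0, 45)
scene [(75.0, 4, 0, 24), (72.3, 4, 0, 18), (71.2, 4, 0, 21), (68.3, 4, 0, 27), (65.2, 4, 0, 15), (61.6, 4, -1, 30), (58.0, 4, 0, 12)] (49.8, 3, -3, 54)
```

View pics/g.png

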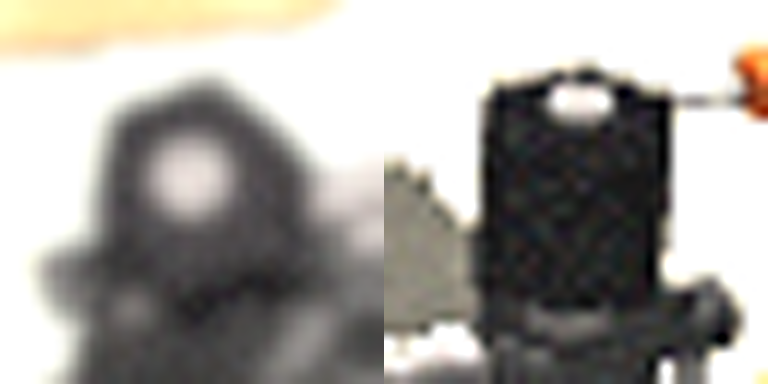

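Call:
play_rows(dp=[[0,0,-1],[0,0,-2],[0,0,-3],[0,0,-4],[0,0,-4.5]], rot=[[0,0,0],[0,0,0],[0,0,0],[0,0,0],[0,0,0]])

```text
clock: 0.52
eef_pos: [208.0, -590.3, 416.6]
tcp_rot: [3.136, 0.0, 0.339]
contact_force: [0.5, -1.2, 0.7]
opening: 1.004
grasp_force: 0.0
```

The top view shows the hexagon with a corner near (208,75) in the crop. The fit puts a flat normal at about 17–18°, which agrees with the gauge yaw of 17.4°. Axis is about (544,138.5) and the cap top about z 296. Now moving over it.

Call:
play_rows(dp=[[0.7,-0.72,0],[1.4,-1.44,0],[2.1,-2.16,0],[2.8,-2.88,0],[3.5,-3.6,0]], rot=[[0,0,0],[0,0,0],[0,0,0],[0,0,0],[0,0,0]])

```text
clock: 0.93
eef_pos: [292.1, -405.2, 410.9]
tcp_rot: [-3.141, -0.0, 0.338]
contact_force: [1.9, 0.2, 0.8]
opening: 0.999
grasp_force: 0.0
```

Call:
play_rows(dp=[[0.7,-0.72,0],[1.4,-1.44,0],[2.1,-2.16,0],[2.8,-2.88,0],[3.5,-3.6,0]], rot=[[0,0,0],[0,0,0],[0,0,0],[0,0,0],[0,0,0]])

```text
clock: 1.35
eef_pos: [376.2, -222.9, 411.2]
tcp_rot: [-3.142, -0.0, 0.338]
contact_force: [1.7, -1.1, 0.2]
opening: 0.999
grasp_force: 0.0
```

Call:
play_rows(dp=[[0.7,-0.72,0],[1.4,-1.44,0],[2.1,-2.16,0],[2.8,-2.88,0],[3.5,-3.6,0]], rot=[[0,0,0],[0,0,0],[0,0,0],[0,0,0],[0,0,0]])

```text
clock: 1.77
eef_pos: [460.4, -40.4, 411.2]
tcp_rot: [3.141, 0.0, 0.339]
contact_force: [1.2, -1.1, -0.8]
opening: 1.0
grasp_force: 0.0
```

Call:
play_rows(dp=[[0.7,-0.72,0],[1.4,-1.44,0],[2.1,-2.16,0],[2.8,-2.88,0],[3.45,-3.58,0]], rot=[[0,0,-0.9],[0,0,-1.8],[0,0,-2.8],[0,0,-3.7],[0,0,-4.67]])

```text
clock: 2.18
eef_pos: [543.2, 140.7, 410.9]
tcp_rot: [-3.141, 0.0, 0.833]
contact_force: [0.4, -0.3, -0.0]
opening: 0.998
grasp_force: 0.0
```

Call:
play_rows(dp=[[0,0,0],[0,0,0],[0,0,0]], rot=[[0,0,0],[0,0,0],[0,0,0]])

```text
clock: 2.43
eef_pos: [542.4, 138.3, 410.8]
tcp_rot: [-3.141, 0.001, 0.828]
contact_force: [0.1, -0.4, 0.1]
opening: 0.998
grasp_force: 0.0
```

Call:
play_rows(dp=[[0.02,0.03,0.6],[0.02,0.03,1.2],[0.02,0.03,1.8],[0.02,0.03,2.4],[0.02,0.03,2.8]], rot=[[0,0,0],[0,0,0],[0,0,0],[0,0,0],[0,0,0]])

```text
clock: 2.85
eef_pos: [542.9, 136.4, 297.4]
tcp_rot: [-3.141, 0.002, 0.825]
contact_force: [-0.2, -0.6, -0.4]
opening: 1.0
grasp_force: 0.0
```

Call:
play_rows(dp=[[0,0,0.25],[0,0,0.5],[0,0,0.75],[0,0,0.95],[0,0,0.95]], rot=[[0,0,0],[0,0,0],[0,0,0],[0,0,0],[0,0,0]])

```text
clock: 3.27
eef_pos: [543.7, 137.9, 260.0]
tcp_rot: [-3.141, 0.001, 0.827]
contact_force: [-0.1, -0.6, 0.3]
opening: 1.002
grasp_force: 0.0
```

```bash
python3 - <<'E'
from h import *
f=grab('scene');t=grab('top')
a=cv2.resize(f['color'][150:280,260:390,::-1],(390,390),interpolation=cv2.INTER_CUBIC)
b=cv2.resize(t['color'][130:260,170:300,::-1],(390,390),interpolation=cv2.INTER_CUBIC)
cv2.imwrite('pics/a1.png',np.hstack([a,b]))
E
```

```text
(no output)
```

View pics/a1.png

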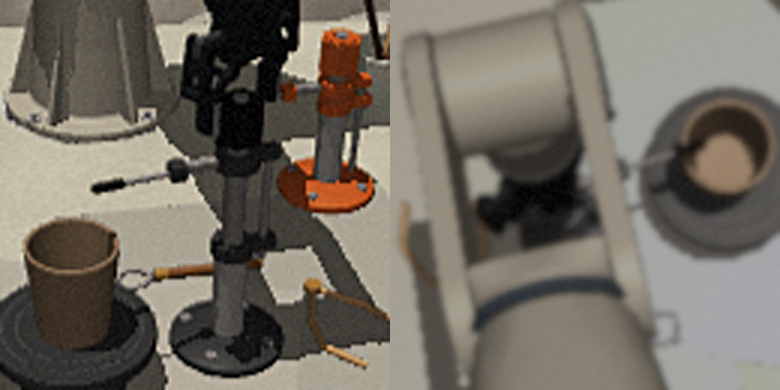

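The scene crop shows the near finger tip at about (205,130), left of the grip. The far one is on the right and hard to make out. I'll check this against the projected tips.

```bash
python3 - <<'E'
from h import *
f=dict(np.load('scene0.npz'))
u=np.array([.737,-.676,0])
for d in(42.5,57):
  for s in(1,-1):
    for z in(260,273): print(d*s,z,((proj(f,np.array([543.7,137.9,z])+s*d*u)-[260,150])*3).round(0))
print(((proj(f,[543.7,137.9,297])-[260,150])*3),((proj(f,[543.7,137.9,257])-[260,150])*3))
E
cat > zz.py <<'E'
from h import *
import sys
f=grab('scene')
E
python3 - <<'E'
import cv2,numpy as np
from sys import path; path.insert(0,'.')
a=cv2.imread('pics/a1.png')[:160,150:330]
a=np.clip(a.astype(float)*2.5+20,0,255).astype(np.uint8)
cv2.imwrite('pics/a2.png',cv2.resize(a,None,fx=3,fy=3,interpolation=cv2.INTER_CUBIC))
E
```

```text
42.5 260 [208. 146.]
42.5 273 [209. 134.]
-42.5 260 [262. 112.]
-42.5 273 [263. 100.]
57 260 [199. 152.]
57 273 [199. 140.]
-57 260 [271. 106.]
-57 273 [272.  94.]
[238.02768958  93.71607201] [235.74090594 131.3204858 ]
```

View pics/a2.png

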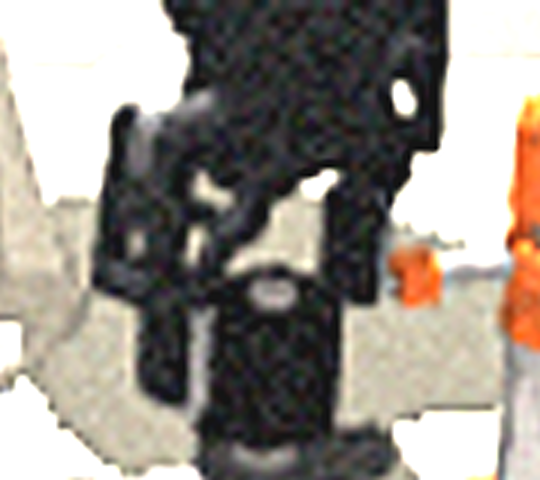

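Both tips match the prediction to within 2 mm: near about (205,133), far about (269,100). I'll lower 5 mm and close.

Call:
play_rows(dp=[[0,0,0.06],[0,0,0.12],[0,0,0.12]], rot=[[0,0,0],[0,0,0],[0,0,0]])

```text
clock: 3.62
eef_pos: [544.3, 138.3, 256.4]
tcp_rot: [3.142, -0.0, 0.828]
contact_force: [1.1, 0.3, -0.5]
opening: 1.003
grasp_force: 0.0
```

Call:
play_rows(dp=[[0,0,0],[0,0,0],[0,0,0],[0,0,0],[0,0,0]], rot=[[0,0,0],[0,0,0],[0,0,0],[0,0,0],[0,0,0]], fingers=0.3, grip_force=40)

```text
clock: 4.03
eef_pos: [542.7, 140.8, 256.2]
tcp_rot: [-3.136, -0.001, 0.828]
contact_force: [-6.2, 13.4, -1.3]
opening: 0.511
grasp_force: 44.3
```

Call:
play_rows(dp=[[0,0,0],[0,0,0],[0,0,0],[0,0,0],[0,0,0]], rot=[[0,0,0],[0,0,0],[0,0,0],[0,0,0],[0,0,0]])

```text
clock: 4.45
eef_pos: [542.7, 140.8, 256.2]
tcp_rot: [-3.137, -0.001, 0.828]
contact_force: [-7.3, 13.1, -0.6]
opening: 0.509
grasp_force: 44.1
```

```bash
python3 - <<'E'
from h import *
print(telemetry.sense())
E
```

```text
{'clock': 4.45, 'qpos': array([0.24834985, 0.23062006, 1.74436561, 0.00510383, 1.16845278,
       0.98880441]), 'qvel': array([ 0.00156472,  0.00066931,  0.00094023,  0.00124562,  0.00223225,
       -0.00075852]), 'joint_efforts': array([ -8.49858284, -52.02920079, -36.22893333,  -3.82985383,
        -0.79531839,   0.19510689]), 'eef_pos': array([542.72296982, 140.8341832 , 256.18254872]), 'tcp_rot': array([-3.13665542e+00, -1.03360478e-03,  8.28336338e-01]), 'contact_force': array([-7.33552528, 13.0514628 , -0.58196943]), 'wrist_torque': array([1.66639193, 0.70464649, 0.2343059 ]), 'grasp_force': 44.13235807791352, 'opening': 0.5089262456839344}
```

Closed at 43 mm, square on the flats. I'll take out the side load by shifting 2.8 mm along −y, then twist.

Call:
play_rows(dp=[[0,-0.035,0],[0,-0.07,0],[0,-0.07,0]], rot=[[0,0,0],[0,0,0],[0,0,0]])

```text
clock: 4.7
eef_pos: [542.5, 141.1, 256.2]
tcp_rot: [-3.141, -0.001, 0.828]
contact_force: [3.3, 4.9, -5.5]
opening: 0.508
grasp_force: 43.4
```

Call:
play_rows(dp=[[0,0,0],[0,0,0],[0,0,0],[0,0,0],[0,0,0]], rot=[[0,0,-0.8],[0,0,-1.6],[0,0,-2.4],[0,0,-3.2],[0,0,-4]])

```text
clock: 5.12
eef_pos: [541.7, 141.4, 256.2]
tcp_rot: [-3.14, -0.002, 1.25]
contact_force: [-2.2, 7.4, -2.2]
opening: 0.511
grasp_force: 42.8
```

```bash
cat > s.py <<'E'
from h import *
s=telemetry.sense()
for k in('clock','eef_pos','tcp_rot','contact_force','wrist_torque','opening','grasp_force'):print(k,np.round(s[k],3))
R=lambda p:(np.array([np.cos(p),np.sin(p)]),np.array([np.sin(p),-np.cos(p)]))
x,y=R(s['tcp_rot'][2]);F=s['contact_force'][:2];print('F tool x,y',x@F,y@F)
E
python3 s.py
```

```text
clock 5.117
eef_pos [541.716 141.37  256.218]
tcp_rot [-3.14e+00 -2.00e-03  1.25e+00]
contact_force [-2.155  7.448 -2.209]
wrist_torque [ 0.998  0.146 -0.142]
opening 0.511
grasp_force 42.831
F tool x,y 6.390588112693524 -4.391084932045622
```

Call:
play_rows(dp=[[0.03,-0.02,0],[0.03,-0.02,0],[0.03,-0.02,0],[0.03,-0.02,0],[0.03,-0.02,0]], rot=[[0,0,-1],[0,0,-2],[0,0,-3],[0,0,-4],[0,0,-5]])

```text
clock: 5.53
eef_pos: [540.6, 141.7, 256.1]
tcp_rot: [-3.139, -0.001, 1.775]
contact_force: [-5.7, 0.9, -0.1]
opening: 0.513
grasp_force: 43.2
```

Call:
play_rows(dp=[[0,0,0],[0,0,0],[0,0,0],[0,0,0],[0,0,0]], rot=[[0,0,-1],[0,0,-2],[0,0,-3],[0,0,-4],[0,0,-5]])

```text
clock: 5.95
eef_pos: [539.5, 141.2, 255.7]
tcp_rot: [-3.137, -0.003, 2.299]
contact_force: [-9.7, -1.1, -0.4]
opening: 0.508
grasp_force: 43.5
```

```bash
python3 s.py
```

```text
clock 5.95
eef_pos [539.531 141.201 255.741]
tcp_rot [-3.137e+00 -3.000e-03  2.299e+00]
contact_force [-9.692 -1.126 -0.398]
wrist_torque [ 0.031  0.775 -0.073]
opening 0.508
grasp_force 43.516
F tool x,y 5.6089961560685255 -7.984081512953418
```

Call:
play_rows(dp=[[0,-0.02,0],[0,-0.03,0],[0,-0.04,0],[0,-0.05,0],[0,-0.06,0]], rot=[[0,0,-0.9],[0,0,-1.8],[0,0,-2.7],[0,0,-3.6],[0,0,-4.5]])

```text
clock: 6.37
eef_pos: [538.7, 140.1, 255.8]
tcp_rot: [-3.141, -0.003, 2.77]
contact_force: [-3.4, 3.2, -4.5]
opening: 0.507
grasp_force: 42.9
```

Call:
play_rows(dp=[[0,-0.01,0],[0,-0.02,0],[0,-0.03,0],[0,-0.03,0],[0,-0.03,0]], rot=[[0,0,-0.9],[0,0,-1.8],[0,0,-2.7],[0,0,-3.6],[0,0,-4]])

```text
clock: 6.78
eef_pos: [538.5, 139.1, 255.9]
tcp_rot: [3.141, -0.002, -3.094]
contact_force: [-2.1, 2.3, -3.5]
opening: 0.508
grasp_force: 42.9
```

Call:
play_rows(dp=[[0,0,0],[0,0,0],[0,0,0]], rot=[[0,0,0],[0,0,0],[0,0,0]])

```text
clock: 7.03
eef_pos: [538.6, 139.0, 256.0]
tcp_rot: [3.141, -0.002, -3.101]
contact_force: [-4.6, 4.0, -4.7]
opening: 0.506
grasp_force: 43.0
```

```bash
python3 s.py; python3 - <<'E'
from h import *
f=grab('scene');t=grab('top');np.savez('scene1.npz',**f);np.savez('top1.npz',**t)
a=cv2.resize(f['color'][165:265,250:370,::-1],(480,400),interpolation=cv2.INTER_CUBIC)
b=cv2.resize(t['color'][150:225,240:315,::-1],(300,300),interpolation=cv2.INTER_CUBIC)
c=np.zeros((400,790,3),np.uint8);c[:,:480]=a;c[:300,490:]=b;cv2.imwrite('pics/b1.png',c)
E
```

```text
clock 7.033
eef_pos [538.612 139.035 255.983]
tcp_rot [ 3.141e+00 -2.000e-03 -3.101e+00]
contact_force [-4.563  4.013 -4.713]
wrist_torque [0.449 0.483 0.071]
opening 0.506
grasp_force 42.951
F tool x,y 4.396930089948299 4.194508652117534
```

View pics/b1.png

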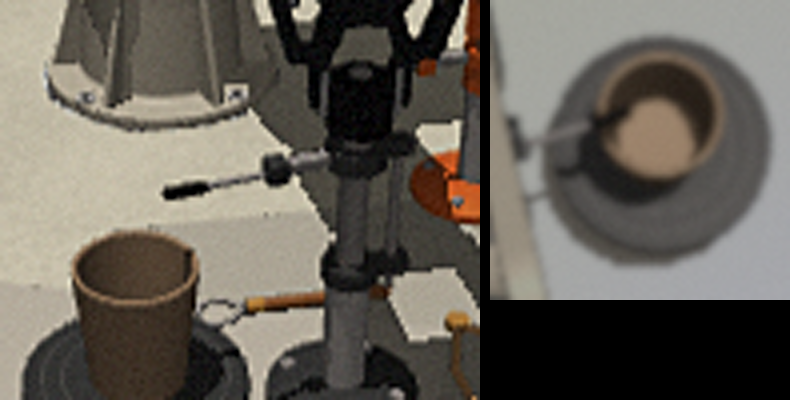

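The scene crop shows the sleeve from (163,193) to (209,184), well above the pot rim, whose near-post edge is around (195,262). The post is free (2.35 rad, Fz −4.6 N). Next I'll estimate the gap.

```bash
python3 - <<'E'
from h import *
s=dict(np.load('scene1.npz'));t=dict(np.load('top1.npz'))
P=np.array([579.3,17.2]);A=np.array([541,139.3]);d=(P-A)/128
for z in(175,219,224,229): 
    print(z,(proj(s,[*P,z])-[249.6,164.6])*4, (proj(t,[*P,z])-[239.6,149.6])*4+[490,0])
# rim outline check
for z in(172,175): 
  c=np.array([598,-20]);print(z,[((proj(s,[c[0]+45*np.cos(a),c[1]+45*np.sin(a),z])-[249.6,164.6])*4).round(0) for a in(0,np.pi/2,np.pi,-np.pi/2)],
   [((proj(t,[c[0]+45*np.cos(a),c[1]+45*np.sin(a),z])-[239.6,149.6])*4+[490,0]).round(0) for a in(0,np.pi/2,np.pi,-np.pi/2)])
# grip base / tube collar
for z in(132,244,257,297): print(z,(proj(s,[*A,z])-[249.6,164.6])*4)
E
```

```text
175 [186.50482864 243.89098843] [608.43002612 141.06344608]
219 [186.13929044 192.20584629] [607.88513715 128.24372358]
224 [186.09674568 186.1902455 ] [607.82118116 126.73901677]
229 [186.05399006 180.1448289 ] [607.75679437 125.22417461]
172 [array([134., 301.]), array([198., 262.]), array([135., 228.]), array([ 71., 264.])] [array([661.,  56.]), array([598., 116.]), array([660., 178.]), array([722., 118.])]
175 [array([134., 298.]), array([198., 259.]), array([135., 224.]), array([ 71., 261.])] [array([661.,  55.]), array([598., 116.]), array([660., 177.]), array([723., 117.])]
132 [348.60364361 259.33336392]
244 [356.50602352 130.59836896]
257 [357.47931143 114.74286511]
297 [360.55317911  64.66752771]
```

Call:
play_rows(dp=[[0.02,0.02,0.15],[0.02,0.02,0.35],[0.02,0.02,0.6],[0.02,0.02,0.8],[0.02,0.02,0.9]], rot=[[0,0,0],[0,0,0],[0,0,0],[0,0,0],[0,0,0]])

```text
clock: 7.55
eef_pos: [538.5, 139.2, 218.8]
tcp_rot: [-3.141, -0.001, -3.1]
contact_force: [-1.4, -3.0, -3.0]
opening: 0.508
grasp_force: 43.0
```

Call:
play_rows(dp=[[0,0,0],[0,0,0],[0,0,0],[0,0,0]], rot=[[0,0,0],[0,0,0],[0,0,0],[0,0,0]])

```text
clock: 7.88
eef_pos: [538.6, 139.3, 220.6]
tcp_rot: [-3.141, -0.0, -3.099]
contact_force: [-2.5, -3.6, -3.0]
opening: 0.505
grasp_force: 42.9
```

```bash
python3 s.py; cat > look.py <<'E'
from h import *
import sys,glob
n=sys.argv[1]
g=[];
for i in range(4): f=grab('scene');g.append(f['color'].astype(np.float32))
t=grab('top');im=np.mean(g,0);s=telemetry.sense()
np.savez('L%s.npz'%n,im=im,top=t['color'],z=s['eef_pos'][2])
a=cv2.resize(im[195:255,255:335,::-1],(480,360),interpolation=cv2.INTER_CUBIC)
b=cv2.resize(t['color'][160:210,250:300,::-1],(300,300),interpolation=cv2.INTER_CUBIC)
c=np.zeros((360,790,3),np.uint8);c[:,:480]=np.clip(a,0,255);c[:300,490:]=b;cv2.imwrite('pics/L%s.png'%n,c)
# sleeve: centroid of darkness around sleeve columns
print('z',s['eef_pos'][2],'F',s['contact_force'])
E
python3 look.py 1
```

```text
clock 7.883
eef_pos [538.571 139.285 220.623]
tcp_rot [-3.141 -0.    -3.099]
contact_force [-2.465 -3.618 -3.027]
wrist_torque [-0.784  0.344 -0.046]
opening 0.505
grasp_force 42.894
F tool x,y 2.6159837087494995 -3.5097400059571093
z 220.65632712095257 F [-3.03248395 -5.2565443  -3.35168078]
```

View pics/L1.png

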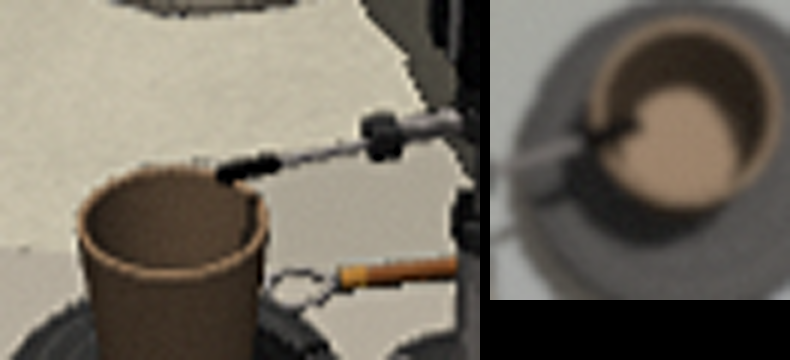

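The sleeve is at (222–280, 162–175) in the crop and the rim under it is at about (249,197), so the gap is roughly 11 mm. I'll go down 8 mm and then in small steps.

Call:
play_rows(dp=[[0,0.02,0.05],[0,0.02,0.1],[0,0.02,0.15],[0,0.02,0.2],[0,0.02,0.2]], rot=[[0,0,0],[0,0,0],[0,0,0],[0,0,0],[0,0,0]])

```text
clock: 8.55
eef_pos: [538.6, 139.4, 212.3]
tcp_rot: [-3.14, -0.0, -3.099]
contact_force: [-2.4, -8.5, -4.0]
opening: 0.506
grasp_force: 43.0
```

```bash
cat >> look.py <<'E'
# sub-pixel: dark-band centroid rows, by columns, in sleeve (u 293..300) and clamp block
G=im.mean(2)
from scipy.ndimage import gaussian_filter
def band(u0,u1,v0,v1,thr=75):
    w=np.clip(thr-G[v0:v1,u0:u1],0,None);return (w.sum(1)@np.arange(v0,v1))/w.sum()
dz=(220.65-s['eef_pos'][2])*0.295
v=223+dz
print('sleeve v',band(292,299,int(v-5),int(v+4)),'clamp v',band(315,322,int(217+dz-6),int(217+dz+7),90))
for u in(293,295,297):print(u,G[int(v-5):int(v+9),u].astype(int),int(v-5))
E
python3 look.py 2; python3 s.py|grep contact
```

```text
z 212.4900866370553 F [-1.87146719 -8.5249172  -4.28823278]
sleeve v 225.84295590049342 clamp v 220.30058657296155
293 [183 164 162 176  85   7   6  16  57  63  61  62  62  61] 220
295 [175 163 168 131  45   4   3  34  57  65  61  61  63  44] 220
297 [175 163 172 100  24   3   2  28  28  33  44  39  36  50] 220
contact_force [-1.871 -8.525 -4.288]
```

Call:
play_rows(dp=[[0,-0.03,0.01],[0,-0.03,0.025],[0,-0.03,0.025],[0,-0.03,0.025]], rot=[[0,0,0],[0,0,0],[0,0,0],[0,0,0]])

```text
clock: 9.13
eef_pos: [538.6, 139.3, 211.5]
tcp_rot: [-3.142, -0.0, -3.099]
contact_force: [-3.1, -2.1, -3.0]
opening: 0.508
grasp_force: 43.0
```

```bash
python3 look.py 3|head -2
```

```text
z 211.4588984179616 F [-4.07749055 -3.17295164 -3.2043206 ]
sleeve v 226.04776082831853 clamp v 220.59128302109676
```

Call:
play_rows(dp=[[0,0,0.01],[0,0,0.025],[0,0,0.025],[0,0,0.025]], rot=[[0,0,0],[0,0,0],[0,0,0],[0,0,0]])

```text
clock: 9.72
eef_pos: [538.6, 139.2, 210.4]
tcp_rot: [3.142, -0.0, -3.099]
contact_force: [-3.7, -2.7, -4.5]
opening: 0.51
grasp_force: 43.0
```

```bash
python3 look.py 4
```

```text
z 210.4303207677351 F [-3.09008197 -2.14117222 -3.91144181]
sleeve v 226.47987806261875 clamp v 220.9210932910936
293 [165 161 169 119  36   6   6  24  59  64  62  63  62  62] 221
295 [162 160 174  99  20   6   0  57  65  61  63  60  43  31] 221
297 [160 166 179  88   2   4   8  27  40  44  39  37  52  92] 221
```

View pics/L4.png

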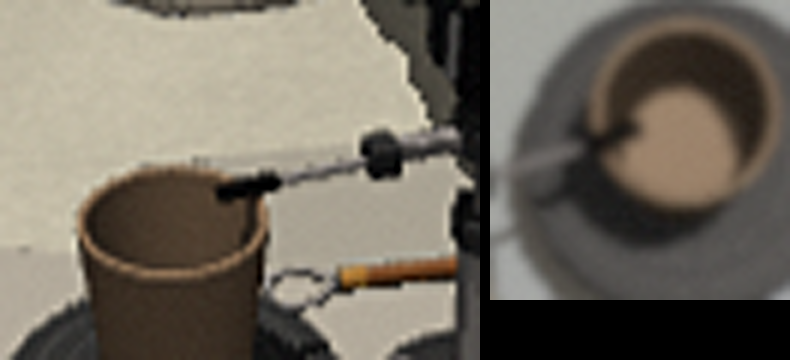

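The sleeve spans (218,193)–(280,180), now just above the rim at about (256,197), with a gap of about 1–2 mm. Continuing in small steps.

Call:
play_rows(dp=[[0,0,0.01],[0,0,0.025],[0,0,0.025],[0,0,0.025]], rot=[[0,0,0],[0,0,0],[0,0,0],[0,0,0]])

```text
clock: 10.3
eef_pos: [538.7, 139.2, 209.5]
tcp_rot: [3.142, -0.0, -3.099]
contact_force: [-3.9, -2.5, -3.4]
opening: 0.51
grasp_force: 43.0
```

```bash
python3 look.py 5
```

```text
z 209.45817018819474 F [-4.09039982 -1.66897635 -3.74566687]
sleeve v 226.69753621836375 clamp v 221.18967087304517
293 [166 164 168 143  54   5   5  19  57  65  63  60  62  59] 221
295 [161 161 170 114  33   5   2  54  63  63  63  60  42  34] 221
297 [162 159 176  83   0   9   4  28  40  43  39  37  52  89] 221
```

Call:
play_rows(dp=[[0,0,0.01],[0,0,0.02],[0,0,0.02],[0,0,0.02]], rot=[[0,0,0],[0,0,0],[0,0,0],[0,0,0]])

```text
clock: 10.88
eef_pos: [538.7, 139.2, 208.7]
tcp_rot: [3.142, -0.0, -3.099]
contact_force: [-4.6, -1.3, -3.5]
opening: 0.507
grasp_force: 43.0
```

```bash
python3 look.py 6; python3 - <<'E'
from h import *
# shift of sleeve strip by vertical correlation vs. look 2, rows above sleeve edges (upper edge half-level crossing)
for n in range(2,7):
    d=np.load(f'L{n}.npz');G=d['im'].mean(2)
    def up(u,v0,v1,l):
        c=G[v0:v1,u];i=np.where((c[:-1]>l)&(c[1:]<=l))[0][0];return v0+i+(c[i]-l)/(c[i]-c[i+1])
    S=np.mean([up(u,218,232,80) for u in range(293,299)]);C=np.mean([up(u,210,228,100) for u in range(316,321)])
    print(n,d['z'].round(2),S.round(3),C.round(3),(S-C).round(3))
E
```

```text
z 208.64758917560877 F [-4.48890585 -1.89532129 -2.93713226]
sleeve v 226.86542913613718 clamp v 221.380839895379
293 [165 160 167 135  66  17   5   7  56  63  63  63  59  62] 221
295 [161 159 167 147  56   5   2  20  58  64  60  64  45  32] 221
297 [161 161 170 116  35   4   1  30  40  42  37  36  50  88] 221
2 212.49 223.571 216.207 7.364
3 211.46 223.856 216.331 7.524
4 210.43 224.095 216.775 7.32
5 209.46 224.375 217.047 7.329
6 208.65 224.559 217.182 7.377
```

```bash
cat > trk.py <<'E'
from h import *
import sys
N=int(sys.argv[1])
zs=[];S_=[]
for n in range(2,N+1):
    d=np.load(f'L{n}.npz');G=d['im'].mean(2)
    def up(u,v0,v1,l):
        c=G[v0:v1,u];i=np.where((c[:-1]>l)&(c[1:]<=l))[0][0];return v0+i+(c[i]-l)/(c[i]-c[i+1])
    S=np.mean([up(u,218,232,80) for u in range(293,299)]);C=np.mean([up(u,210,228,100) for u in range(316,321)])
    if n>=N-3: print(n,d['z'].round(2),'S',S.round(3),'C',C.round(3),'resid mm S',((S-(223.571+.27*(212.49-d['z'])))/.27).round(2),'C',((C-(216.207+.28*(212.49-d['z'])))/.28).round(2))
E
sed -i '/^for u in(293/d' look.py
```

Call:
play_rows(dp=[[0,0,0.01],[0,0,0.02],[0,0,0.02],[0,0,0.02]], rot=[[0,0,0],[0,0,0],[0,0,0],[0,0,0]])

```text
clock: 11.47
eef_pos: [538.7, 139.2, 207.9]
tcp_rot: [3.142, -0.0, -3.099]
contact_force: [-4.0, -1.7, -2.1]
opening: 0.508
grasp_force: 43.0
```

```bash
python3 look.py 7; python3 trk.py 7
```

```text
z 207.90119023970993 F [-3.82871827 -2.11685198 -3.57851272]
sleeve v 226.87465518466442 clamp v 221.6189560336145
4 210.43 S 224.095 C 216.775 resid mm S -0.12 C -0.03
5 209.46 S 224.375 C 217.047 resid mm S -0.05 C -0.03
6 208.65 S 224.559 C 217.182 resid mm S -0.18 C -0.36
7 207.9 S 224.559 C 217.367 resid mm S -0.93 C -0.45
```

Call:
play_rows(dp=[[0,0,0.01],[0,0,0.02],[0,0,0.02],[0,0,0.02]], rot=[[0,0,0],[0,0,0],[0,0,0],[0,0,0]])

```text
clock: 12.05
eef_pos: [538.7, 139.2, 207.1]
tcp_rot: [3.142, -0.0, -3.099]
contact_force: [-5.6, -2.8, -2.9]
opening: 0.511
grasp_force: 43.0
```

```bash
python3 look.py 8; python3 trk.py 8
```

```text
z 207.13651238507262 F [-4.43241485 -1.97921758 -2.05837201]
sleeve v 226.86357168565837 clamp v 221.84501939318727
5 209.46 S 224.375 C 217.047 resid mm S -0.05 C -0.03
6 208.65 S 224.559 C 217.182 resid mm S -0.18 C -0.36
7 207.9 S 224.559 C 217.367 resid mm S -0.93 C -0.45
8 207.14 S 224.548 C 217.629 resid mm S -1.74 C -0.28
```

Contact shows clearly. The sleeve stalls from z≈208.75 on, and now it's at 207.1. I'll back off to about 208.2, which leaves a light touch.

Call:
play_rows(dp=[[0,0,-0.015],[0,0,-0.027],[0,0,-0.027],[0,0,-0.027]], rot=[[0,0,0],[0,0,0],[0,0,0],[0,0,0]])

```text
clock: 12.63
eef_pos: [538.7, 139.2, 208.2]
tcp_rot: [3.142, -0.0, -3.099]
contact_force: [-5.1, -2.8, -3.8]
opening: 0.506
grasp_force: 43.0
```

```bash
python3 look.py 9; python3 trk.py 9
```

```text
z 208.24027847518062 F [-4.93871788 -2.12088457 -3.16787399]
sleeve v 226.87143926658047 clamp v 221.4620626482514
6 208.65 S 224.559 C 217.182 resid mm S -0.18 C -0.36
7 207.9 S 224.559 C 217.367 resid mm S -0.93 C -0.45
8 207.14 S 224.548 C 217.629 resid mm S -1.74 C -0.28
9 208.24 S 224.556 C 217.336 resid mm S -0.6 C -0.22
```

Call:
play_rows(dp=[[0,0.006,0],[-0.001,0.012,0],[-0.003,0.018,0],[-0.005,0.023,0],[-0.008,0.028,0]], rot=[[0,0,1],[0,0,2],[0,0,3],[0,0,4],[0,0,5]])

```text
clock: 13.3
eef_pos: [538.9, 140.5, 208.2]
tcp_rot: [3.142, -0.0, 2.655]
contact_force: [-4.9, -0.6, -3.0]
opening: 0.511
grasp_force: 43.3
```

```bash
python3 s.py; python3 look.py 10; python3 trk.py 10
```

```text
clock 13.3
eef_pos [538.854 140.521 208.209]
tcp_rot [ 3.142 -0.     2.655]
contact_force [-4.92  -0.642 -2.996]
wrist_torque [-0.431  0.999  0.03 ]
opening 0.511
grasp_force 43.272
F tool x,y 4.049875469794319 -2.8669174577637713
z 208.17386775678617 F [-3.97654544 -1.50104374 -2.34742752]
sleeve v 226.87496211706085 clamp v 221.45736696881252
7 207.9 S 224.559 C 217.367 resid mm S -0.93 C -0.45
8 207.14 S 224.548 C 217.629 resid mm S -1.74 C -0.28
9 208.24 S 224.556 C 217.336 resid mm S -0.6 C -0.22
10 208.17 S 224.557 C 217.335 resid mm S -0.66 C -0.29
```

Call:
play_rows(dp=[[0,0.006,0],[-0.001,0.012,0],[-0.003,0.018,0],[-0.005,0.023,0],[-0.008,0.028,0]], rot=[[0,0,1],[0,0,2],[0,0,3],[0,0,4],[0,0,5]])

```text
clock: 13.97
eef_pos: [539.6, 141.5, 208.2]
tcp_rot: [-3.142, -0.001, 2.132]
contact_force: [-5.1, 0.0, -3.2]
opening: 0.507
grasp_force: 43.3
```

```bash
python3 s.py; python3 look.py 11; python3 trk.py 11
```

```text
clock 13.967
eef_pos [539.636 141.541 208.175]
tcp_rot [-3.142e+00 -1.000e-03  2.132e+00]
contact_force [-5.066  0.021 -3.166]
wrist_torque [-0.206  0.92   0.115]
opening 0.507
grasp_force 43.292
F tool x,y 2.712513593623303 -4.278172320454882
z 208.17211494494325 F [-5.72182834 -0.81259729 -3.01600778]
sleeve v 226.8680058799579 clamp v 221.4675913893302
8 207.14 S 224.548 C 217.629 resid mm S -1.74 C -0.28
9 208.24 S 224.556 C 217.336 resid mm S -0.6 C -0.22
10 208.17 S 224.557 C 217.335 resid mm S -0.66 C -0.29
11 208.17 S 224.563 C 217.336 resid mm S -0.64 C -0.29
```

Call:
play_rows(dp=[[0,0.006,0],[-0.001,0.012,0],[-0.003,0.018,0],[-0.005,0.023,0],[-0.008,0.028,0]], rot=[[0,0,1],[0,0,2],[0,0,3],[0,0,4],[0,0,5]])

```text
clock: 14.63
eef_pos: [540.8, 141.9, 208.2]
tcp_rot: [-3.141, -0.001, 1.612]
contact_force: [-5.2, 0.9, -2.8]
opening: 0.508
grasp_force: 43.4
```

```bash
python3 s.py; python3 look.py 12; python3 trk.py 12
```

```text
clock 14.633
eef_pos [540.826 141.947 208.175]
tcp_rot [-3.141e+00 -1.000e-03  1.612e+00]
contact_force [-5.169  0.903 -2.755]
wrist_torque [0.08  0.995 0.148]
opening 0.508
grasp_force 43.425
F tool x,y 1.1167266947800303 -5.127053533936251
z 208.1679820672542 F [-4.29045418  0.8394012  -3.15323329]
sleeve v 226.86672589734712 clamp v 221.4832738369238
9 208.24 S 224.556 C 217.336 resid mm S -0.6 C -0.22
10 208.17 S 224.557 C 217.335 resid mm S -0.66 C -0.29
11 208.17 S 224.563 C 217.336 resid mm S -0.64 C -0.29
12 208.17 S 224.553 C 217.315 resid mm S -0.69 C -0.37
```

Call:
play_rows(dp=[[0,0.006,0],[-0.001,0.012,0],[-0.003,0.018,0],[-0.005,0.023,0],[-0.008,0.028,0]], rot=[[0,0,1],[0,0,2],[0,0,3],[0,0,4],[0,0,5]])

```text
clock: 15.3
eef_pos: [542.1, 141.7, 208.2]
tcp_rot: [-3.141, -0.001, 1.089]
contact_force: [-5.0, 1.9, -3.1]
opening: 0.509
grasp_force: 43.4
```

Call:
play_rows(dp=[[0,0.004,0],[0,0.008,0],[-0.001,0.012,0],[-0.002,0.014,0],[-0.002,0.014,0]], rot=[[0,0,0.7],[0,0,1.4],[0,0,2],[0,0,2.5],[0,0,2.5]])

```text
clock: 15.72
eef_pos: [542.6, 141.2, 208.2]
tcp_rot: [-3.141, -0.001, 0.83]
contact_force: [-4.0, 1.1, -3.5]
opening: 0.505
grasp_force: 42.8
```

```bash
python3 s.py; python3 look.py 13; python3 trk.py 13
```

```text
clock 15.717
eef_pos [542.64  141.174 208.171]
tcp_rot [-3.141e+00 -1.000e-03  8.300e-01]
contact_force [-4.049  1.073 -3.516]
wrist_torque [0.285 0.872 0.014]
opening 0.505
grasp_force 42.808
F tool x,y -1.9411448623053067 -3.711974874092392
z 208.17245742562525 F [-3.85695934  3.05383821 -4.09064279]
sleeve v 226.87377919556596 clamp v 221.50177275315139
10 208.17 S 224.557 C 217.335 resid mm S -0.66 C -0.29
11 208.17 S 224.563 C 217.336 resid mm S -0.64 C -0.29
12 208.17 S 224.553 C 217.315 resid mm S -0.69 C -0.37
13 208.17 S 224.558 C 217.327 resid mm S -0.66 C -0.32
```

Call:
play_rows(dp=[[0,0.002,0],[0,0.004,0],[0,0.004,0]], rot=[[0,0,0.4],[0,0,0.7],[0,0,0.7]])

```text
clock: 16.22
eef_pos: [543.4, 141.7, 208.4]
tcp_rot: [3.141, -0.002, 0.756]
contact_force: [-2.7, 4.3, -4.9]
opening: 0.512
grasp_force: 85.3
```

```bash
python3 s.py
```

```text
clock 16.217
eef_pos [543.405 141.672 208.412]
tcp_rot [ 3.141e+00 -2.000e-03  7.560e-01]
contact_force [-2.697  4.289 -4.908]
wrist_torque [0.987 0.375 0.751]
opening 0.512
grasp_force 85.332
F tool x,y 0.9814615427876247 -4.9702539247089215
```

Stop reached (0.75 N·m). I'll ease the hand back square to the flats and check the height.

Call:
play_rows(dp=[[0,-0.004,0],[0,-0.004,0],[0,-0.004,0]], rot=[[0,0,-0.4],[0,0,-0.6],[0,0,-0.6]])

```text
clock: 16.47
eef_pos: [543.2, 141.7, 208.4]
tcp_rot: [3.142, -0.002, 0.82]
contact_force: [-2.4, 4.6, -4.8]
opening: 0.51
grasp_force: 80.9
```

```bash
python3 s.py;python3 look.py 14; python3 trk.py 14
```

```text
clock 16.467
eef_pos [543.243 141.745 208.403]
tcp_rot [ 3.142e+00 -2.000e-03  8.200e-01]
contact_force [-2.407  4.6   -4.797]
wrist_torque [ 1.007  0.342 -0.013]
opening 0.51
grasp_force 80.94
F tool x,y 1.7207887124309718 -4.898536134314566
z 208.39580967073616 F [-2.10901012  5.39927727 -4.69172748]
sleeve v 226.86903511590472 clamp v 221.47285819253415
11 208.17 S 224.563 C 217.336 resid mm S -0.64 C -0.29
12 208.17 S 224.553 C 217.315 resid mm S -0.69 C -0.37
13 208.17 S 224.558 C 217.327 resid mm S -0.66 C -0.32
14 208.4 S 224.561 C 217.332 resid mm S -0.43 C -0.08
```

Call:
play_rows(dp=[[0.008,-0.017,0.006],[0.008,-0.017,0.006],[0.008,-0.017,0.006]], rot=[[0,0,0],[0,0,0],[0,0,0]], grip_force=20)

```text
clock: 16.97
eef_pos: [543.2, 141.8, 208.4]
tcp_rot: [3.141, -0.002, 0.818]
contact_force: [0.4, 1.9, -2.6]
opening: 0.512
grasp_force: 81.0
```

```bash
python3 s.py;python3 look.py 15; python3 trk.py 15|tail -1
```

```text
clock 16.967
eef_pos [543.185 141.815 208.37 ]
tcp_rot [ 3.141e+00 -2.000e-03  8.180e-01]
contact_force [ 0.353  1.873 -2.644]
wrist_torque [ 0.637 -0.013 -0.082]
opening 0.512
grasp_force 81.025
F tool x,y 1.607827841240941 -1.0236013021038315
z 208.34020302840736 F [ 1.5394135   3.36489491 -2.07385956]
sleeve v 226.8649585772516 clamp v 221.5043909320014
15 208.34 S 224.549 C 217.324 resid mm S -0.53 C -0.16
```

Call:
play_rows(dp=[[0,0,0],[0,0,0],[0,0,0],[0,0,0],[0,0,0]], rot=[[0,0,0],[0,0,0],[0,0,0],[0,0,0],[0,0,0]], fingers=0.65)

```text
clock: 17.63
eef_pos: [542.3, 141.5, 208.0]
tcp_rot: [3.141, 0.0, 0.817]
contact_force: [0.3, 0.4, -0.2]
opening: 0.656
grasp_force: 0.0
```

```bash
python3 s.py;python3 look.py 16; python3 trk.py 16|tail -1
```

```text
clock 17.633
eef_pos [542.283 141.485 208.029]
tcp_rot [3.141 0.    0.817]
contact_force [ 0.3    0.405 -0.229]
wrist_torque [0.049 0.048 0.016]
opening 0.656
grasp_force 0.0
F tool x,y 0.5012014988769556 -0.058347405783684254
z 207.94827296698557 F [ 0.05812329 -1.16710992  0.21691062]
sleeve v 226.83745730117494 clamp v 221.27895335196197
16 207.95 S 224.53 C 217.183 resid mm S -0.99 C -1.06
```

Opening the fingers lifted the post about 0.6 mm. The sleeve now reads about 0.1 mm above its stall height, so it barely clears the rim. I'll regrasp, free the post again, set it about 0.6 mm lower to allow for the release, and relock.

Call:
play_rows(dp=[[0,0,0],[0,0,0],[0,0,0],[0,0,0],[0,0,0]], rot=[[0,0,0],[0,0,0],[0,0,0],[0,0,0],[0,0,0]], fingers=0.3, grip_force=40)

```text
clock: 18.3
eef_pos: [542.4, 141.3, 207.5]
tcp_rot: [3.141, 0.0, 0.817]
contact_force: [5.1, -2.7, -8.2]
opening: 0.518
grasp_force: 43.2
```

```bash
python3 s.py;python3 look.py 17; python3 trk.py 17|tail -1
```

```text
clock 18.3
eef_pos [542.41  141.295 207.532]
tcp_rot [3.141 0.    0.817]
contact_force [ 5.097 -2.693 -8.165]
wrist_torque [-0.526 -0.755  0.003]
opening 0.518
grasp_force 43.202
F tool x,y 1.5225234759100774 5.560412455390147
z 207.60050333091615 F [ 5.15927072 -3.66141052 -7.42743276]
sleeve v 226.8657121026451 clamp v 221.4847741667024
17 207.6 S 224.568 C 217.313 resid mm S -1.2 C -0.94
```

Call:
play_rows(dp=[[0,0.01,0.01],[0,0.01,0.02],[0,0.01,0.03],[0,0.01,0.04],[0,0.01,0.04]], rot=[[0,0,0],[0,0,0],[0,0,0],[0,0,0],[0,0,0]])

```text
clock: 18.97
eef_pos: [542.6, 141.3, 207.3]
tcp_rot: [3.141, -0.0, 0.817]
contact_force: [-1.7, -2.2, 5.9]
opening: 0.514
grasp_force: 44.5
```

```bash
python3 s.py;python3 look.py 18; python3 trk.py 18|tail -1
```

```text
clock 18.967
eef_pos [542.593 141.332 207.257]
tcp_rot [ 3.141 -0.     0.817]
contact_force [-1.679 -2.231  5.937]
wrist_torque [-0.476  0.213 -0.05 ]
opening 0.514
grasp_force 44.523
F tool x,y -2.7755902391980563 0.30196804181122383
z 207.26563386197518 F [-1.84480698 -3.41091574  5.51957127]
sleeve v 226.86784121308443 clamp v 221.60000339652925
18 207.27 S 224.559 C 217.327 resid mm S -1.56 C -1.22
```

Call:
play_rows(dp=[[0,0,0.01],[0,0,0.02],[0,0,0.025],[0,0,0.025]], rot=[[0,0,0],[0,0,0],[0,0,0],[0,0,0]])

```text
clock: 19.55
eef_pos: [542.6, 141.4, 206.7]
tcp_rot: [3.141, -0.001, 0.817]
contact_force: [-4.0, -4.0, 10.0]
opening: 0.515
grasp_force: 44.9
```

```bash
python3 s.py;python3 look.py 19; python3 trk.py 19|tail -1
```

```text
clock 19.55
eef_pos [542.615 141.353 206.722]
tcp_rot [ 3.141e+00 -1.000e-03  8.170e-01]
contact_force [-4.006 -3.998  9.974]
wrist_torque [-0.588  0.528  0.024]
opening 0.515
grasp_force 44.884
F tool x,y -5.6563695832734355 -0.18691572952066599
z 206.77498192023415 F [-2.62423223 -3.29255509 10.78394788]
sleeve v 227.0677755987959 clamp v 221.6823226467031
19 206.77 S 224.561 C 217.523 resid mm S -2.05 C -1.02
```

Call:
play_rows(dp=[[0,0,0],[0,0,0],[0,0,0],[0,0,0],[0,0,0]], rot=[[0,0,0],[0,0,0],[0,0,0],[0,0,0],[0,0,0]], fingers=0.65)

```text
clock: 20.22
eef_pos: [542.5, 141.5, 205.2]
tcp_rot: [-3.141, 0.0, 0.817]
contact_force: [0.3, 0.1, 0.0]
opening: 0.649
grasp_force: 0.0
```

```bash
python3 s.py;python3 look.py 20; python3 trk.py 20|tail -1
```

```text
clock 20.217
eef_pos [542.464 141.481 205.178]
tcp_rot [-3.141  0.     0.817]
contact_force [0.271 0.074 0.013]
wrist_torque [ 0.027 -0.004  0.027]
opening 0.649
grasp_force 0.0
F tool x,y 0.23900747539945996 0.14715670641584716
z 205.290464828917 F [ 0.32678574 -0.0034513   0.47415239]
sleeve v 227.08467268189474 clamp v 221.6617843513311
20 205.29 S 224.563 C 217.531 resid mm S -3.53 C -2.47
```

Now the post holds about 1.3 mm past contact (roughly 0.8 N). It stayed put on release, but I want it lighter. I'll regrasp and ease it up about 0.8 mm.

Call:
play_rows(dp=[[0,0,-0.03],[0,0,-0.03],[0,0,-0.03]], rot=[[0,0,0],[0,0,0],[0,0,0]])

```text
clock: 20.72
eef_pos: [542.6, 141.4, 206.6]
tcp_rot: [3.141, -0.0, 0.817]
contact_force: [0.0, -0.0, -0.2]
opening: 0.649
grasp_force: 0.0
```

Call:
play_rows(dp=[[0,0,0],[0,0,0],[0,0,0],[0,0,0],[0,0,0]], rot=[[0,0,0],[0,0,0],[0,0,0],[0,0,0],[0,0,0]], fingers=0.3, grip_force=25)

```text
clock: 21.13
eef_pos: [542.5, 141.4, 206.1]
tcp_rot: [-3.141, 0.0, 0.818]
contact_force: [3.7, 0.9, -8.9]
opening: 0.513
grasp_force: 29.3
```

```bash
python3 s.py;python3 look.py 21; python3 trk.py 21|tail -1
```

```text
clock 21.133
eef_pos [542.502 141.416 206.066]
tcp_rot [-3.141  0.     0.818]
contact_force [ 3.733  0.902 -8.85 ]
wrist_torque [ 0.154 -0.499  0.12 ]
opening 0.513
grasp_force 29.315
F tool x,y 3.2115259447195648 2.106596449062436
z 206.17417080241862 F [  4.28929327   0.82660599 -11.08526286]
sleeve v 227.0774837071491 clamp v 221.93811567908793
21 206.17 S 224.561 C 217.804 resid mm S -2.65 C -0.61
```

Call:
play_rows(dp=[[0,0,-0.01],[0,0,-0.02],[0,0,-0.03],[0,0,-0.03]], rot=[[0,0,0],[0,0,0],[0,0,0],[0,0,0]])

```text
clock: 21.72
eef_pos: [542.5, 141.3, 207.0]
tcp_rot: [-3.141, 0.0, 0.817]
contact_force: [5.1, 1.3, -13.3]
opening: 0.518
grasp_force: 28.0
```

```bash
python3 s.py|grep -E "eef|cont";python3 look.py 22|tail -1; python3 trk.py 22|tail -1
```

```text
eef_pos [542.465 141.27  207.02 ]
contact_force [  5.096   1.26  -13.31 ]
sleeve v 227.07388846525234 clamp v 221.60271608143879
22 207.08 S 224.558 C 217.347 resid mm S -1.76 C -1.34
```

Call:
play_rows(dp=[[0,0,0.015],[0,0,0.03],[0,0,0.045],[0,0,0.045]], rot=[[0,0,0],[0,0,0],[0,0,0],[0,0,0]])

```text
clock: 22.3
eef_pos: [542.7, 141.3, 206.8]
tcp_rot: [3.141, -0.0, 0.817]
contact_force: [-0.3, -0.1, 2.3]
opening: 0.521
grasp_force: 29.3
```

```bash
python3 s.py|grep -E "eef|cont";python3 look.py 23|tail -1; python3 trk.py 23|tail -1
```

```text
eef_pos [542.677 141.316 206.773]
contact_force [-0.289 -0.062  2.28 ]
sleeve v 227.05646972267428 clamp v 221.65297415313896
23 206.63 S 224.563 C 217.515 resid mm S -2.18 C -1.18
```

Call:
play_rows(dp=[[0,0,-0.01],[0,0,-0.01],[0,0,-0.01],[0,0,-0.01],[0,0,-0.01]], rot=[[0,0,0],[0,0,0],[0,0,0],[0,0,0],[0,0,0]], fingers=0.65)

```text
clock: 22.97
eef_pos: [542.5, 141.4, 206.2]
tcp_rot: [-3.141, 0.0, 0.817]
contact_force: [-0.9, 0.8, -0.0]
opening: 0.65
grasp_force: 0.0
```

```bash
python3 s.py|grep -E "eef|cont|opening";python3 look.py 24|tail -1; python3 trk.py 24|tail -1
```

```text
eef_pos [542.525 141.356 206.198]
contact_force [-0.902  0.75  -0.013]
opening 0.65
sleeve v 227.07938265815847 clamp v 221.64780158533623
24 206.29 S 224.559 C 217.519 resid mm S -2.54 C -1.51
```

Call:
play_rows(dp=[[0,0,-0.01],[0,0,-0.01],[0,0,-0.01],[0,0,-0.01],[0,0,-0.01]], rot=[[0,0,0],[0,0,0],[0,0,0],[0,0,0],[0,0,0]], fingers=0.3)

```text
clock: 23.63
eef_pos: [542.5, 141.3, 206.4]
tcp_rot: [-3.142, 0.0, 0.817]
contact_force: [2.0, -0.3, -7.0]
opening: 0.519
grasp_force: 29.1
```

Call:
play_rows(dp=[[0,0,-0.015],[0,0,-0.03],[0,0,-0.042],[0,0,-0.042]], rot=[[0,0,0],[0,0,0],[0,0,0],[0,0,0]])

```text
clock: 23.97
eef_pos: [542.5, 141.2, 207.5]
tcp_rot: [-3.141, 0.001, 0.817]
contact_force: [5.3, 0.9, -13.9]
opening: 0.514
grasp_force: 28.3
```

```bash
python3 s.py|grep -E "eef|cont";python3 look.py 25|tail -1; python3 trk.py 25|tail -1
```

```text
eef_pos [542.471 141.244 207.471]
contact_force [  5.341   0.933 -13.878]
sleeve v 226.85873617272847 clamp v 221.4906815013021
25 207.5 S 224.557 C 217.328 resid mm S -1.33 C -0.98
```

Call:
play_rows(dp=[[0,0,0.01],[0,0,0.02],[0,0,0.03],[0,0,0.03]], rot=[[0,0,0],[0,0,0],[0,0,0],[0,0,0]])

```text
clock: 24.55
eef_pos: [542.6, 141.3, 207.4]
tcp_rot: [3.142, 0.0, 0.817]
contact_force: [2.1, -0.3, -7.0]
opening: 0.517
grasp_force: 28.8
```

```bash
python3 s.py|grep -E "eef|cont";python3 look.py 26|tail -1; python3 trk.py 26|tail -1
```

```text
eef_pos [542.551 141.27  207.385]
contact_force [ 2.067 -0.254 -7.011]
sleeve v 226.87269458116114 clamp v 221.54572070451238
26 207.33 S 224.551 C 217.327 resid mm S -1.53 C -1.17
```

Call:
play_rows(dp=[[0,0,0.01],[0,0,0.025],[0,0,0.025]], rot=[[0,0,0],[0,0,0],[0,0,0]])

```text
clock: 25.05
eef_pos: [542.6, 141.3, 207.1]
tcp_rot: [3.141, -0.0, 0.817]
contact_force: [-1.7, -1.0, 3.7]
opening: 0.517
grasp_force: 29.7
```

```bash
python3 s.py|grep -E "eef|cont";python3 look.py 27|tail -1
```

```text
eef_pos [542.634 141.307 207.131]
contact_force [-1.712 -1.012  3.749]
sleeve v 227.06157707449998 clamp v 221.60571923243882
```

Call:
play_rows(dp=[[0,0,0],[0,0,-0.01],[0,0,-0.01],[0,0,-0.01],[0,0,-0.01]], rot=[[0,0,0],[0,0,0],[0,0,0],[0,0,0],[0,0,0]], fingers=0.65)

```text
clock: 25.72
eef_pos: [542.6, 141.5, 206.6]
tcp_rot: [-3.142, -0.0, 0.817]
contact_force: [-0.3, -0.6, 0.6]
opening: 0.646
grasp_force: 0.0
```

```bash
python3 s.py|grep -E "eef|cont|opening";python3 look.py 28|tail -1; python3 trk.py 28|tail -1
```

```text
eef_pos [542.601 141.454 206.571]
contact_force [-0.299 -0.618  0.576]
opening 0.646
sleeve v 227.06660319687646 clamp v 221.61019225184992
28 206.55 S 224.559 C 217.37 resid mm S -2.29 C -1.79
```

The post is locked about 0.8 mm (roughly 0.5 N) past first contact and didn't move on this release. Retreating straight up.

Call:
play_rows(dp=[[0,0,0],[0,0,0],[0,0,-0.3],[0,0,-0.8],[0,0,-1.4]], rot=[[0,0,0],[0,0,0],[0,0,0],[0,0,0],[0,0,0]], fingers=0.95)

```text
clock: 26.38
eef_pos: [541.8, 141.1, 262.9]
tcp_rot: [-3.14, 0.002, 0.817]
contact_force: [0.2, 0.0, -0.2]
opening: 0.948
grasp_force: 0.0
```

Call:
play_rows(dp=[[0,0,-0.8],[0,0,-1.6],[0,0,-2.4],[0,0,-3],[0,0,-3]], rot=[[0,0,0],[0,0,0],[0,0,0],[0,0,0],[0,0,0]])

```text
clock: 26.8
eef_pos: [544.5, 141.9, 389.5]
tcp_rot: [3.137, -0.008, 0.817]
contact_force: [0.5, -0.2, 1.1]
opening: 0.948
grasp_force: 0.0
```

```bash
python3 s.py|grep -E "eef|cont|opening";sed -i "s/^dz=.*/dz=(220.65-206.55)*0.295/" look.py; python3 look.py 29|tail -1; python3 trk.py 29|tail -1; python3 - <<'E'
import cv2,numpy as np
from h import *
f=grab('scene')['color'][150:280,250:380,::-1];t=grab('top')['color'][150:240,190:320,::-1]
c=np.zeros((390,790,3),np.uint8);c[:,:390]=cv2.resize(f,(390,390),interpolation=cv2.INTER_CUBIC);c[:270,400:]=cv2.resize(t,(390,270),interpolation=cv2.INTER_CUBIC)
cv2.imwrite('pics/end.png',c)
# pot shift check in image vs start
a=np.load('L2.npz')['im'].mean(2)[228:275,262:300];b=np.load('L29.npz')['im'].mean(2)[228:275,262:300]
print('pot shift px',cv2.phaseCorrelate(a.astype(np.float32),b.astype(np.float32)))
E
```

```text
eef_pos [544.489 141.866 389.478]
contact_force [ 0.515 -0.17   1.061]
opening 0.948
sleeve v 227.0658235433658 clamp v 221.61178094171362
29 381.47 S 224.568 C 217.379 resid mm S 172.68 C 173.17
pot shift px ((-0.014805900547617767, 0.006646974239291836), 1.0017679023245971)
```

View pics/end.png

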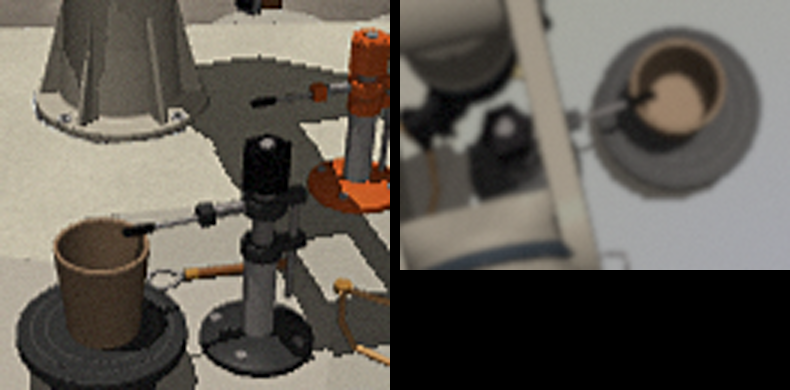

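The final picture shows the sleeve resting on the rim at about (140,231), the pot unmoved (shift under 0.02 px) and the hand well clear. Handing in.

```bash
python3 -c "
from rig import r
print(r.sign_off())"
```

```text
the job is handed in; nothing more can be done
None
```

I handed the job in at about 27 s: the gauge's pointer rests lightly on the pot's rim, about 0.8 mm (roughly 0.5 N) past first touch. The post is locked at its stop and holds by itself, and the pot did not move; opening the fingers after the first lock lifted the pointer about 0.1 mm clear, so I nudged the locked post about a millimetre up and down in three more grasps to set it, pressing the rim to about 1.4 N at most.

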